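Click the headphone hanger onto its stand

ROBOT

A 7-joint arm with a two-finger parallel gripper is mounted at the origin on the work surface. World frame = base frame: x ahead of the robot, y to its left, z up, the work surface at z = 0. Lengths are in m, angles in degrees, forces in N, time in s.
With the tool pointing down it reaches from about 0.425 to 0.875 m from the base axis. Payload 4.7 kg.
Tool frame: the origin (TCP) lies between the finger pads; the fingertips stand 8 mm ahead of it and the grasp point (between the pads) lies 11 mm behind it (env.tip_extent is the distance from the TCP to the fingertips, in m); z points along the fingers, y is the line along which they close (so a half turn about z gives the same grasp; the last joint's range is limited). The gripper opens to 87 mm and grips with 3 to 60 N. Pads are 19 mm wide; open, the fingers measure 117 mm over their backs; the gripper's body (75 mm by 190 mm) begins 51 mm behind the grasp point.
Start: joints at [70.136, 18.392, -4.016, 83.108, 1.295, 78.541, -3.26], TCP at [0.229, -0.608, 0.231] pointing down, gripper open.
Joint ranges: [-163.93, 163.93], [-17.29, 119.83], [-79.2, 71.16], [3.27, 140.29], [-89.18, 269.18], [5.43, 117.66], [-154.24, 154.24]. Speed limits (degrees/s): [147.25, 147.25, 180, 180, 180, 180, 180].

INTERFACE

Orientations are given as [roll, pitch, yaw] about the fixed x, y, z axes, in that order (R = Rz(yaw) Ry(pitch) Rx(roll)).
In Python, from cell import sensors, vision, workorder, env gives the robot as it stands.
- The arm moves only by the tool drive_tool, never from a script. Its argument "moves" is a list of rows, each an object of numbers: "x", "y", "z": the shift along the tool's x, y, z in mm; "rx", "ry", "rz": the turn, a rotation vector about the tool's x, y, z in rad; "fingers": the closure, from -1 (fully open) to 1 (shut). In form: [{"x": .., "y": .., "z": .., "rx": .., "ry": .., "rz": .., "fingers": ..}, ...]. A call has 1 to 20 rows; each row is the pose to reach, as a shift and turn from the pose commanded when the call began, along the tool's axes at that moment; what a row does not reach only later rows make up. A row lasts 1/8 s, in which the tool goes at most 62.5 mm and 10.7 degrees, less where a joint would pass 70% of its speed; a pose out of reach is approached as far as the arm can. A call with a gripper value outside its range is refused whole. The fingers move at their own pace and stop on an object; "force" is the grip in N (left out, the last holds). Time passes only in rows, so rows that repeat a pose let the fingers close. It gives the time, the measured TCP pose, the force, the opening and the grip force at its end, in the units of the state.
- sensors.get_obs(): the state, without advancing time (a new reading comes with each control period).
- vision.read_camera(name): name is "side" or "top" or "wrist"; returns a dict with "image" (400x640x3 uint8, red, green, blue), "fx", "fy", "cx", "cy" (pixels), "R" (3x3) and "t" (3): a world point X has camera coordinates R X + t. Camera axes: x right, y down, z forward; pixel columns grow to the right and rows downward; lengths in m; the calibration is good to about 2 mm. The wrist camera is an equidistant fisheye: a pixel r from the principal point sees the ray r / f radians off the axis. A picture is of the moment at which its call begins. There is no depth.
- workorder.sign_off(): hands the job in; it is judged then, once.
The state is a dict: "time_s": time; "qpos": joint angles; "joint_velocities": joint speeds; "effort": joint torques, N m; "tool_pos": TCP position; "tool_rot": TCP orientation; "force": force on the tool from outside, world axes, zero at the start; "wrist_torque": the same for the moment, N m; "grip_width": finger opening in m; "grasp_force": force on a finger pad.
Only numpy, scipy, OpenCV 4.12 (cv2) and the standard library are available. Lean on these libraries where they do the work, as an engineer would, in place of code of your own. Each camera call takes 0.05 s, during which the arm holds its last target. There are 200 camera calls.

TASK

Put the orange headphone hanger on its stand: slide its sleeve down over the steel pole, past the sprung ball until it clicks and sits fully home on the black stop, with the hook pointing out over the long end of the white foot, then let go. Be gentle: once it has clicked do not lean on the stop, which cracks if pressed with more than about 30 N, and leave the speaker, jar, remote and headphones where they are.

Things in the scene. Friction and masses are not known exactly. Their poses are not given: they have to be found in the camera images.
- hanger: Orange plastic headphone hanger, 56 to 112 g, standing upright on the table: square sleeve 34 x 34 mm, 36 mm high, vertical through bore 17.5 mm wide. Origin: centre of the sleeve's underside, z up the bore. A hook arm 10 mm wide, 10 mm thick, top flush with the sleeve's top, runs out along +x to 79 mm and there turns up to 60 mm height. Grip the sleeve's flat +y and -y sides.
- post: Headphone stand, fixed: white foot 10 mm thick, 56 mm wide, reaching 103 mm along +x (long end), 47 mm along -x. Origin: pole axis at table level, z up. Steel pole 16 mm in diameter. A black stop, 29 mm wide, is clamped on it with its upper face 46 to 70 mm above the table, different each time, not measured: feel for it. It cracks above 30 N between hanger and stand.
- pole_tip (a point): Top of the pole, on its axis, 124 mm above the table; the last 8 mm taper to 6 mm diameter. Forces felt on the way down: about 5 to 8 N up as the sleeve meets the ball, 1 to 2 N while the bore rubs over it, at the click a dip of 2 to 5 N as the ball pushes the sleeve down; 1 to 3 mm lower it lands on the stop, force rising 4 N or more per mm. Let go after the click, the sleeve drops home itself.
- ball (a joint): How far the sprung steel ball (8 mm diameter) is pressed into the pole, in m: 0 sprung out, 3 mm proud; 0.001 to 0.0025 pressed in by the bore. It sits on the post's +x side, its centre always 41 mm above the stop's upper face, so 87 to 111 mm above the table. Preload 4 N, 800 N/m. Out above the sleeve, it locks it.
- hook_tip (a point): The upper end of the hanger's upturned hook, 75 mm along the hanger's +x from the bore axis and 60 mm above its underside.
- speaker: White round wireless speaker, 88 mm diameter, 115 mm high, loose; origin at the centre of its underside. Leave alone.
- jar: Frosted glass jar with aluminium screw lid, 72 mm diameter, 93 mm high, loose; origin at the centre of its underside. Leave alone.
- remote: Blue plastic remote 42 x 150 x 18 mm lying flat, long side along its y, loose; origin at the centre of its underside. Leave alone.
- headphones: Black headphones lying flat, about 200 x 150 mm and 34 mm high, loose; origin on the table between the cups. Leave alone.
There are look-alikes about, which are no part of the job. Several things have the shape of the hanger; the one meant has the colours described above.

How it is judged:
By the outcome, as a careful person would: the job done as asked, in the order asked, and still so for the second after the job is handed in, with the robot touching nothing.
It also fails if it takes over 72 s, if anything falls off the work surface, if the arm or the gripper's body presses on something with over 40 N, if the wrist force passes 120 N, or if a joint passes its speed limit or range.

## Working session

There is one attempt and no reset: what is moved stays moved. The work goes in short steps, Python scripts to look and compute and a tool call to move; the robot and the scene stay as the last step left them, time stands still between calls to the robot, and variables do not carry over. Pictures are saved under pics/ and viewed, at most 10 in all, crops included, and the job is handed in when it is done.

Besides the shell and the picture viewer there is one more tool, called after "Call:" in YAML: its name, and indented under it one key for each argument. drive_tool: Moves the arm, as the interface text tells. Its arguments: {"type":"object","properties":{"moves":{"type":"array"},"force":{"type":"number"}},"required":["moves"]}

```bash
mkdir -p pics; cat > h.py <<'E'
import numpy as np,cv2
from cell import sensors,vision,workorder,env
def snap(n,f):
    c=vision.read_camera(n); cv2.imwrite(f'pics/{f}.png',c['image'][:,:,::-1]); np.savez(f'pics/{f}.npz',**c); return c
def ray(c,u,v):
    R=np.array(c['R']);t=np.array(c['t']); d=np.array([(u-c['cx'])/c['fx'],(v-c['cy'])/c['fy'],1.])
    return -R.T@t, R.T@d
def plane(c,u,v,z):
    o,d=ray(c,u,v); return o+d*(z-o[2])/d[2]
def proj(c,X):
    p=np.array(c['R'])@np.array(X)+np.array(c['t']); return c['fx']*p[0]/p[2]+c['cx'],c['fy']*p[1]/p[2]+c['cy']
E
python3 - <<'E'
from h import *
print(sensors.get_obs())
a=snap('top','t0');b=snap('side','s0')
cv2.imwrite('pics/both.png',cv2.resize(np.vstack([a['image'],b['image']])[:,:,::-1],None,fx=.75,fy=.75))
for c in(a,b):print(c['fx'],c['cx'],c['cy'],c['R'],c['t'])
E
```

```text
{'time_s': 0.0, 'qpos': array([70.13508872, 18.43720893, -4.01606182, 83.17430684,  1.29467644,
       78.54144085, -3.25906046]), 'joint_velocities': array([ 0.06504041, -0.00347301,  0.05104984,  0.02974333, -0.03194924,
       -0.02195792,  0.09044126]), 'effort': array([-5.16740620e-04, -4.91288245e+01, -4.03890945e-01, -3.12530172e+01,
       -6.39386172e-02,  4.36903350e-02,  1.60134718e-04]), 'tool_pos': array([ 0.22923982, -0.60765922,  0.22948777]), 'tool_rot': array([-1.79892271e+02,  5.30952357e-03,  2.06760308e+01]), 'force': array([-0.0400533 , -0.19620926, -0.17169253]), 'wrist_torque': array([-0.04852403,  0.01155814,  0.01842356]), 'grasp_force': 0.0, 'grip_width': 0.0871200385767781}
515.1746937340979 325.3465423507304 193.7552183881533 [[ 0.01246016 -0.99983104 -0.01351394]
 [-0.98421454 -0.00987718 -0.17670367]
 [ 0.17654034  0.01550237 -0.98417132]] [-0.01530395  0.52795849  1.37938308]
391.8078449082286 321.80292705743057 201.60932709244793 [[-0.78147874 -0.62391311  0.00483859]
 [-0.33846212  0.41739846 -0.84333974]
 [ 0.5241511  -0.66068976 -0.53735898]] [0.39367893 0.25524434 0.75594763]
```

View pics/both.png

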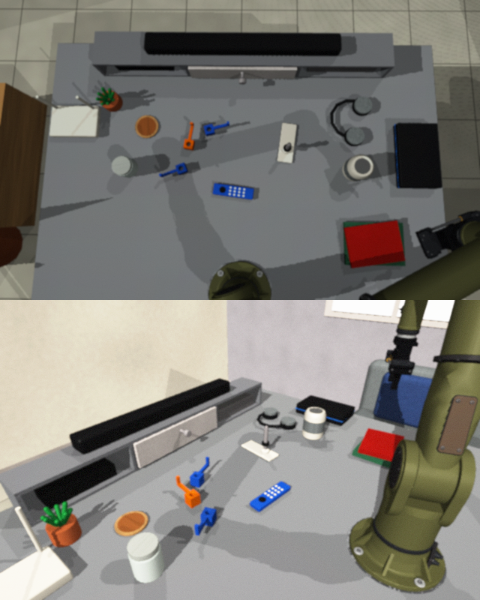

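The top view shows the orange hanger at about (253,185) with blue look-alikes beside it, and the stand at about (383,195). In the side view the hanger is at about (253,256) and the stand at about (350,195). Next I zoom in on both.

```bash
python3 - <<'E'
from h import *
a=np.load('pics/t0.npz');b=np.load('pics/s0.npz')
def crop(c,x,y,w,h,s=4): return cv2.resize(c['image'][y:y+h,x:x+w,::-1],None,fx=s,fy=s,interpolation=cv2.INTER_CUBIC)
z=np.vstack([np.hstack([crop(a,225,145,90,70),crop(a,355,145,90,70)]),np.hstack([crop(b,225,205,90,70),crop(b,310,150,90,70)])])
cv2.imwrite('pics/zoom.png',z)
for n,c in(('t',a),('s',b)):
    hsv=cv2.cvtColor(c['image'],cv2.COLOR_RGB2HSV)
    m=cv2.inRange(hsv,(5,180,90),(16,255,255))
    k,l,st,ce=cv2.connectedComponentsWithStats(m)
    for i in range(1,k):
        if st[i,4]>30:print(n,st[i],ce[i])
E
```

```text
t [138 125  20  20 122] [149.36885246 137.30327869]
t [183 157  25  24 437] [195.03661327 168.24942792]
t [245 164  14  36 208] [252.39903846 186.01442308]
s [235 235  32  42 479] [253.11482255 260.16075157]
s [158 284  34  25 601] [174.32113145 296.12312812]
s [  62  287   46   42 1105] [ 85.84705882 310.0479638 ]
```

View pics/zoom.png

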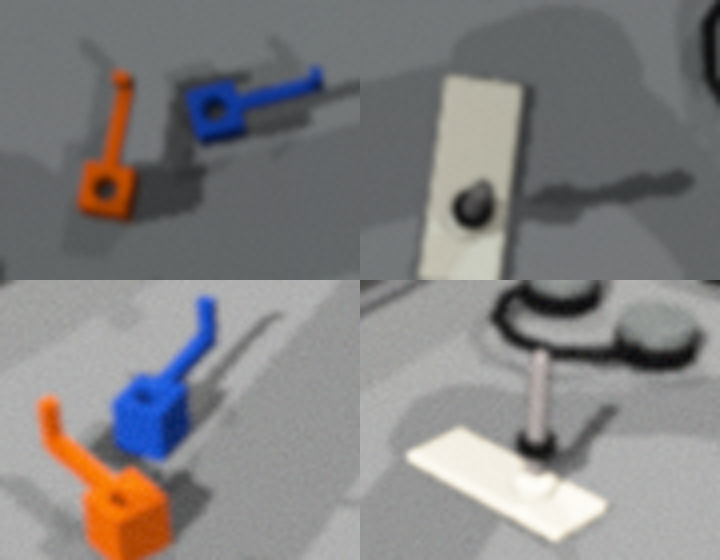

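```bash
cat >> h.py <<'E'
def tri(c1,p1,c2,p2):
    o1,d1=ray(c1,*p1);o2,d2=ray(c2,*p2)
    s=np.linalg.lstsq(np.c_[d1,-d2],o2-o1,rcond=None)[0]
    return (o1+d1*s[0]+o2+d2*s[1])/2, np.linalg.norm(o1+d1*s[0]-o2-d2*s[1])
E
python3 - <<'E'
from h import *
a=np.load('pics/t0.npz');b=np.load('pics/s0.npz')
print('bore',plane(a,251.25,191.75,.036),plane(b,255,259.5,.036),tri(a,(251.25,191.75),b,(255,259.5)))
print('hook',plane(a,255.5,164.5,.06),plane(b,236.75,236,.06))
print('tip',plane(a,385.5,190.75,.124),plane(b,355,167.8,.124),tri(a,(385.5,190.75),b,(355,167.8)))
# sleeve top
for n,c,roi in(('t',a,(355,155,60,80)),('s',b,(310,170,75,60))):
    x,y,w,h=roi; im=c['image'][y:y+h,x:x+w]; hsv=cv2.cvtColor(im,cv2.COLOR_RGB2HSV)
    g=im.min(2); m=(g>(145 if n=='t' else 195)).astype(np.uint8)
    k,l,st,ce=cv2.connectedComponentsWithStats(m); i=1+np.argmax(st[1:,4]); print(n,st[i])
    ys,xs=np.nonzero(l==i); P=np.array([plane(c,u+x,v+y,.010)[:2] for u,v in zip(xs,ys)],np.float32)*1000
    r=cv2.minAreaRect(P);print(r);print(cv2.boxPoints(r))
    print(np.percentile(g,[10,50,90,98]))
p=plane(b,355,167.8,.124)
for z in(.0,.01,.04,.046,.058,.07):print(z,proj(b,[p[0],p[1],z]))
E
```

```text
bore [0.5336737  0.19818338 0.036     ] [0.5325963  0.20477258 0.036     ] (array([0.53593016, 0.20009805, 0.03065549]), np.float64(0.0032195796537811123))
hook [0.60631554 0.18538172 0.06      ] [0.60457288 0.19209167 0.06      ]
tip [ 0.52383231 -0.167787    0.124     ] [ 0.51790018 -0.16173244  0.124     ] (array([ 0.52373948, -0.16877074,  0.11943343]), np.float64(0.0021381926327722674))
t [ 15   9  25  53 785]
((547.1331176757812, -170.4091796875), (53.816524505615234, 147.12770080566406), 82.43547821044922)
[[ 470.6672  -187.39912]
 [ 616.51447 -206.76741]
 [ 623.599   -153.41924]
 [ 477.75177 -134.05095]]
[ 96. 114. 165. 181.]
s [ 12  17  49  28 584]
((545.358642578125, -163.2768096923828), (65.29936218261719, 152.74363708496094), 83.29965209960938)
[[ 465.699    -186.79268 ]
 [ 617.3994   -204.6143  ]
 [ 625.0183   -139.76094 ]
 [ 473.31787  -121.939316]]
[145. 164. 227. 241.]
0.0 (np.float64(352.84257388108676), np.float64(205.90920184816568))
0.01 (np.float64(353.007118528952), np.float64(203.00265263029982))
0.04 (np.float64(353.51028758009556), np.float64(194.11457495029083))
0.046 (np.float64(353.61267594605533), np.float64(192.30596659468674))
0.058 (np.float64(353.8192482598311), np.float64(188.65703237028387))
0.07 (np.float64(354.02824987633124), np.float64(184.96518646187835))
```

Call:
drive_tool:
  moves:
    - {"x":50,"y":-40,"z":-5,"rz":0.05}
    - {"x":100,"y":-80,"z":-20,"rz":0.1}
    - {"x":150,"y":-115,"z":-30,"rz":0.18}
    - {"x":200,"y":-155,"z":-30,"rz":0.25}
    - {"x":250,"y":-195,"z":-30,"rz":0.33}
    - {"x":300,"y":-235,"z":-30,"rz":0.4}
    - {"x":350,"y":-275,"z":-30,"rz":0.45}
    - {"x":390,"y":-305,"z":-30,"rz":0.49}
    - {"x":409,"y":-316,"z":-30,"rz":0.49}
    - {"x":409,"y":-316,"z":-30,"rz":0.49}
    - {"x":409,"y":-316,"z":-30,"rz":0.49}
    - {"x":409,"y":-316,"z":-30,"rz":0.49}
    - {"x":409,"y":-316,"z":-30,"rz":0.49}

```text
invalid input at $.moves[0]: expected keys x, y, z, rx, ry, rz, fingers
```

```bash
python3 - <<'E'
from h import *
c=snap('wrist','w1');o=sensors.get_obs();print(o['time_s'],o['tool_pos'],o['tool_rot'],o['qpos'],o['force'])
print(c['fx'],c['cx'],c['cy'],c['R'],-c['R'].T@c['t'])
E
```

```text
0.15 [ 0.22929341 -0.60781002  0.22971656] [-1.79918207e+02  4.24556369e-03  2.06731331e+01] [70.13552671 18.43111731 -4.01566281 83.15606627  1.29444083 78.53978988
 -3.26068834] [-1.31756837 -0.04471747  0.31569524]
309.70691628693146 320.8066007664913 201.86352101036945 [[ 3.53410477e-01 -9.35468235e-01 -4.64463332e-04]
 [-8.97526015e-01 -3.39216175e-01  2.81743569e-01]
 [-2.63719712e-01 -9.91542612e-02 -9.59489628e-01]] [ 0.30215349 -0.58119897  0.38368297]
```

View pics/w1.png

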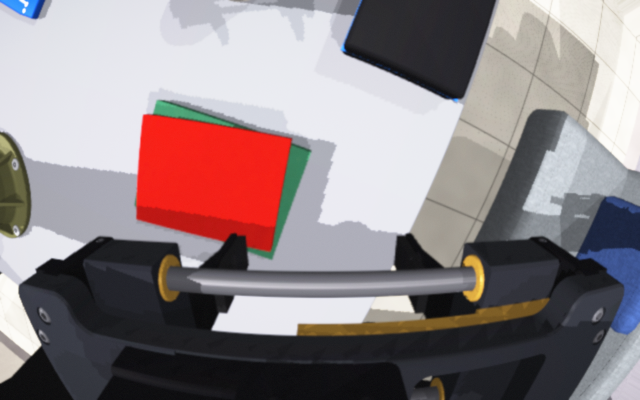

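The move was refused because every row needs all the keys. The picture is still the start view: books at about (215,180) and the fingertips at about (235,245) and (405,245).

Call:
drive_tool:
  moves:
    - {"x":50,"y":-40,"z":-5,"rx":0,"ry":0,"rz":0.05,"fingers":-1}
    - {"x":100,"y":-80,"z":-20,"rx":0,"ry":0,"rz":0.1,"fingers":-1}
    - {"x":150,"y":-115,"z":-30,"rx":0,"ry":0,"rz":0.18,"fingers":-1}
    - {"x":200,"y":-155,"z":-30,"rx":0,"ry":0,"rz":0.25,"fingers":-1}
    - {"x":250,"y":-195,"z":-30,"rx":0,"ry":0,"rz":0.33,"fingers":-1}
    - {"x":300,"y":-235,"z":-30,"rx":0,"ry":0,"rz":0.4,"fingers":-1}
    - {"x":350,"y":-275,"z":-30,"rx":0,"ry":0,"rz":0.45,"fingers":-1}
    - {"x":390,"y":-305,"z":-30,"rx":0,"ry":0,"rz":0.49,"fingers":-1}
    - {"x":390,"y":-316,"z":-30,"rx":0,"ry":0,"rz":0.49,"fingers":-1}
    - {"x":390,"y":-316,"z":-30,"rx":0,"ry":0,"rz":0.49,"fingers":-1}
    - {"x":390,"y":-316,"z":-30,"rx":0,"ry":0,"rz":0.49,"fingers":-1}
    - {"x":390,"y":-316,"z":-30,"rx":0,"ry":0,"rz":0.49,"fingers":-1}

```text
time_s: 1.65
tool_pos: [0.4822, -0.1766, 0.2604]
tool_rot: [180.0, 0.0, -7.6]
force: [0.3, -0.4, -0.2]
grip_width: 0.087
grasp_force: 0.0
```

```bash
python3 - <<'E'
from h import *
c=snap('wrist','w2');o=sensors.get_obs();print(o['time_s'],o['tool_pos'],o['tool_rot'],o['qpos'],o['force'])
E
```

```text
1.7 [ 0.48229785 -0.17628391  0.26045686] [ 1.79989343e+02  8.43856622e-03 -7.55142260e+00] [ 41.12374828   2.01925931 -24.48145025  98.91361426   0.86363191
  79.25637529 -81.05680744] [-0.2171735   0.45871041  0.74220389]
```

View pics/w2.png

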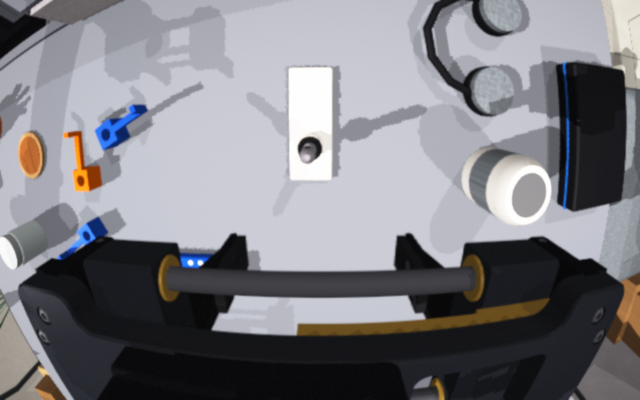

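The wrist view shows the stand's foot spanning about (288,67) to (332,181) with the pole near (308,150). The orange hanger's sleeve is at about (88,178) and its hook at about (72,135).

```bash
cat >> h.py <<'E'
def wray(c,u,v):
    R=np.array(c['R']);t=np.array(c['t']); d=np.array([u-c['cx'],v-c['cy']])/c['fx']; r=np.linalg.norm(d)+1e-9
    return -R.T@t, R.T@np.r_[np.sin(r)*d/r,np.cos(r)]
def wplane(c,u,v,z):
    o,d=wray(c,u,v); return o+d*(z-o[2])/d[2]
def wproj(c,X):
    p=np.array(c['R'])@np.array(X)+np.array(c['t']); n=np.hypot(p[0],p[1]); r=np.arctan2(n,p[2])*c['fx']
    return c['cx']+r*p[0]/n, c['cy']+r*p[1]/n
def rect(c,roi,f,z,pl):
    x,y,w,h=roi; m=f(c['image'][y:y+h,x:x+w]).astype(np.uint8)
    k,l,st,ce=cv2.connectedComponentsWithStats(m); i=1+np.argmax(st[1:,4]); ys,xs=np.nonzero(l==i)
    P=np.array([pl(c,u+x,v+y,z)[:2] for u,v in zip(xs,ys)],np.float32)*1000
    return cv2.minAreaRect(P),st[i]
E
python3 - <<'E'
from h import *
c=np.load('pics/w2.npz')
f=lambda im:im.min(2)>225
r,s=rect(c,(270,55,80,135),f,.010,wplane);print(r,s,cv2.boxPoints(r))
def crop(x,y,w,h,k): return cv2.resize(c['image'][y:y+h,x:x+w,::-1],(w*k,h*k),interpolation=cv2.INTER_CUBIC)
cv2.imwrite('pics/z2.png',np.hstack([crop(285,125,45,60,8),crop(55,120,50,75,8)[:480]]))
print(wplane(c,72,135,.06),wplane(c,88,172,.036))
E
```

```text
((547.8583984375, -172.34713745117188), (55.34906768798828, 147.16632080078125), 81.87926483154297) [  19   13   43  112 4122] [[ 471.1038  -189.34985]
 [ 616.79443 -210.13849]
 [ 624.61304 -155.34442]
 [ 478.92236 -134.55579]]
[0.60402377 0.17029937 0.06      ] [0.5437036  0.17450882 0.036     ]
```

View pics/z2.png

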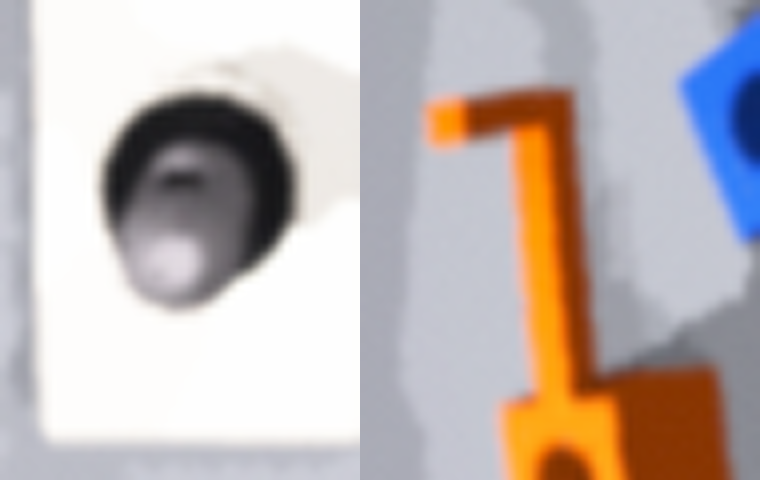

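```bash
python3 - <<'E'
from h import *
c=np.load('pics/w2.npz')
p=wplane(c,306.5,157.75,.124);print('tip',p)
for z in(.046,.052,.058,.064,.07):
    print(z,wproj(c,[p[0],p[1],z]),wplane(c,310,148.6,z)[:2], np.linalg.norm(wplane(c,297.9,148.6,z)-wplane(c,322.1,148.6,z)), 'ball',wproj(c,[p[0]+.009,p[1]-.001,z+.041]))
h=wplane(c,65.4,135.3,.06);b=wplane(c,80.6,178.1,.036);print(h,b,np.degrees(np.arctan2(h[1]-b[1],h[0]-b[0])),np.linalg.norm((h-b)[:2]))
E
```

```text
tip [ 0.5197022  -0.16879605  0.124     ]
0.046 (np.float64(309.36224951389903), np.float64(148.48945586004885)) [ 0.51946689 -0.16953156] 0.02888553159257873 ball (np.float64(307.7816372701523), np.float64(144.37087852507426))
0.052 (np.float64(309.1846441803648), np.float64(149.06236738195395)) [ 0.52011559 -0.16981975] 0.028415272256262055 ball (np.float64(307.55180952112227), np.float64(144.94187258968134))
0.058 (np.float64(309.0012154935804), np.float64(149.65430074279553)) [ 0.52076428 -0.17010794] 0.027945012919945354 ball (np.float64(307.3134339898199), np.float64(145.53435302228456))
0.064 (np.float64(308.8116738385656), np.float64(150.26621429677834)) [ 0.52141297 -0.17039612] 0.027474753583628664 ball (np.float64(307.06602694366285), np.float64(146.14955053307133))
0.07 (np.float64(308.61571018365606), np.float64(150.89913152058068)) [ 0.52206166 -0.17068431] 0.027004494247311977 ball (np.float64(306.8090676249614), np.float64(146.78879121850642))
[0.60720024 0.18547709 0.06      ] [0.53741459 0.19489545 0.036     ] -7.686265347459063 0.07041833970259322
```

Call:
drive_tool:
  moves:
    - {"x":0,"y":-50,"z":0,"rx":0,"ry":0,"rz":0.04,"fingers":-1}
    - {"x":0,"y":-100,"z":0,"rx":0,"ry":0,"rz":0.04,"fingers":-1}
    - {"x":-5,"y":-150,"z":10,"rx":0,"ry":0,"rz":0.04,"fingers":-0.6}
    - {"x":-10,"y":-200,"z":20,"rx":0,"ry":0,"rz":0.04,"fingers":-0.4}
    - {"x":-15,"y":-250,"z":30,"rx":0,"ry":0,"rz":0.04,"fingers":-0.4}
    - {"x":-22,"y":-300,"z":50,"rx":0,"ry":0,"rz":0.04,"fingers":-0.4}
    - {"x":-28,"y":-340,"z":60,"rx":0,"ry":0,"rz":0.04,"fingers":-0.4}
    - {"x":-31,"y":-373,"z":60,"rx":0,"ry":0,"rz":0.04,"fingers":-0.4}
    - {"x":-31,"y":-373,"z":60,"rx":0,"ry":0,"rz":0.04,"fingers":-0.4}
    - {"x":-31,"y":-373,"z":60,"rx":0,"ry":0,"rz":0.04,"fingers":-0.4}
    - {"x":-31,"y":-373,"z":60,"rx":0,"ry":0,"rz":0.04,"fingers":-0.4}
    - {"x":-31,"y":-373,"z":60,"rx":0,"ry":0,"rz":0.04,"fingers":-0.4}

```text
time_s: 3.2
tool_pos: [0.5005, 0.1978, 0.2006]
tool_rot: [180.0, -0.0, -9.8]
force: [1.0, 0.1, -1.0]
grip_width: 0.0609
grasp_force: 0.0
```

```bash
python3 - <<'E'
from h import *
c=snap('wrist','w3');o=sensors.get_obs();print(o['time_s'],o['tool_pos'],o['tool_rot'],o['qpos'],o['force'],o['grip_width'])
E
```

```text
3.25 [0.50039465 0.19806267 0.20061169] [ 1.79976735e+02 -2.21238981e-02 -9.78867490e+00] [  16.43285673    9.44714299  -44.67040113  100.18297399    6.95716253
   73.18269196 -129.65667366] [-0.08747299 -0.36925902 -0.63717659] 0.061008007621615484
```

View pics/w3.png

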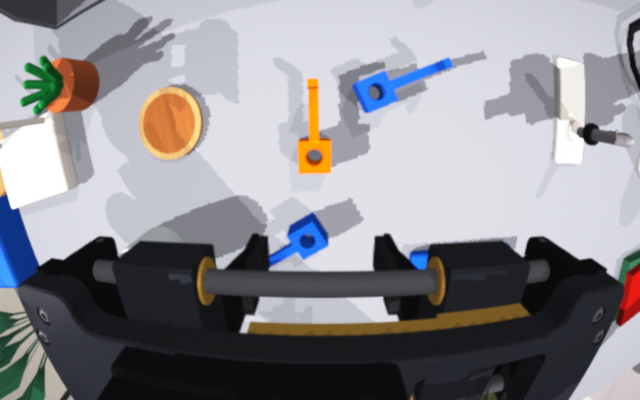

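The orange sleeve is at about (314,156) with its hook at about (313,82), nearly in line with the tool axis. The blue look-alikes at (375,92) and (308,237) are clear of it. Next I measure the top face and the bore.

```bash
python3 - <<'E'
from h import *
c=np.load('pics/w3.npz')
f=lambda im:cv2.inRange(cv2.cvtColor(im,cv2.COLOR_RGB2HSV),(8,150,180),(25,255,255))>0
x,y,w,h=285,70,60,115
m=f(c['image'][y:y+h,x:x+w]).astype(np.uint8)
cs,hi=cv2.findContours(m,cv2.RETR_CCOMP,cv2.CHAIN_APPROX_NONE)
for k,q in enumerate(cs):
    if len(q)>15: print(cv2.boundingRect(q),hi[0][k],cv2.minEnclosingCircle(q)[0]+np.array([x,y]))
ys,xs=np.nonzero(m);ys+=y;xs+=x
P=np.array([wplane(c,u,v,.036)[:2] for u,v in zip(xs,ys)],np.float32)*1000
s=ys>141; r=cv2.minAreaRect(P[s]);print('sleeve',r)
for lo,hi_ in((78,90),(95,135)):
    k=(ys>=lo)&(ys<hi_);print(lo,P[k].mean(0))
k=(ys>=98)&(ys<134); v=cv2.fitLine(P[k],cv2.DIST_L2,0,.01,.01).ravel(); print('arm',np.degrees(np.arctan2(v[1],v[0])),v)
print('tiph',wplane(c,313,82,.06))
E
```

```text
(13, 9, 33, 94) [-1 -1  1 -1] [314.         126.51612854]
(21, 78, 17, 17) [-1 -1 -1  0] [313.94274902 156.31679535]
sleeve ((533.9407348632812, 198.1704864501953), (33.23572540283203, 31.578723907470703), 80.06380462646484)
78 [608.68915 186.66924]
95 [577.55133 191.45554]
arm -8.9274645 [ 9.8788559e-01 -1.5518396e-01  5.7653882e+02  1.9164661e+02]
tiph [0.60811275 0.18569517 0.06      ]
```

Call:
drive_tool:
  moves:
    - {"x":15,"y":-3,"z":20,"rx":0,"ry":0,"rz":0,"fingers":-0.4}
    - {"x":33,"y":-6,"z":50,"rx":0,"ry":0,"rz":0,"fingers":-0.4}
    - {"x":33,"y":-6,"z":85,"rx":0,"ry":0,"rz":0,"fingers":-0.4}
    - {"x":33,"y":-6,"z":120,"rx":0,"ry":0,"rz":0,"fingers":-0.4}
    - {"x":33,"y":-6,"z":150,"rx":0,"ry":0,"rz":0,"fingers":-0.4}
    - {"x":33,"y":-6,"z":170,"rx":0,"ry":0,"rz":0,"fingers":-0.4}
    - {"x":33,"y":-6,"z":181,"rx":0,"ry":0,"rz":0,"fingers":-0.4}
    - {"x":33,"y":-6,"z":181,"rx":0,"ry":0,"rz":0,"fingers":-0.4}
    - {"x":33,"y":-6,"z":181,"rx":0,"ry":0,"rz":0,"fingers":-0.4}

```text
time_s: 4.38
tool_pos: [0.5345, 0.1997, 0.0206]
tool_rot: [-180.0, -0.1, -9.7]
force: [0.3, -0.5, -0.2]
grip_width: 0.0611
grasp_force: 0.0
```

Call:
drive_tool:
  moves:
    - {"x":0,"y":0,"z":0,"rx":0,"ry":0,"rz":0,"fingers":0.0}
    - {"x":0,"y":0,"z":0,"rx":0,"ry":0,"rz":0,"fingers":0.1}
    - {"x":0,"y":0,"z":0,"rx":0,"ry":0,"rz":0,"fingers":0.2}
    - {"x":0,"y":0,"z":0,"rx":0,"ry":0,"rz":0,"fingers":0.3}
    - {"x":0,"y":0,"z":0,"rx":0,"ry":0,"rz":0,"fingers":1}
    - {"x":0,"y":0,"z":0,"rx":0,"ry":0,"rz":0,"fingers":1}
    - {"x":0,"y":0,"z":0,"rx":0,"ry":0,"rz":0,"fingers":1}
    - {"x":0,"y":0,"z":0,"rx":0,"ry":0,"rz":0,"fingers":1}
  force: 25

```text
time_s: 5.38
tool_pos: [0.5336, 0.1993, 0.0196]
tool_rot: [180.0, -0.0, -9.7]
force: [-0.2, -1.0, 1.3]
grip_width: 0.0339
grasp_force: 25.0
```

```bash
python3 - <<'E'
from h import *
o=sensors.get_obs();print(o['time_s'],o['tool_pos'],o['tool_rot'],o['force'],o['wrist_torque'],o['grip_width'],o['grasp_force'])
E
```

```text
5.375 [0.53364499 0.19929057 0.01960082] [ 1.79984637e+02 -2.16989835e-03 -9.69876604e+00] [-0.15656497 -0.9659242   1.28726835] [-0.15894003  0.18218086 -0.00191667] 0.03391666463991197 24.957099580205977
```

Call:
drive_tool:
  moves:
    - {"x":0,"y":0,"z":-15,"rx":0,"ry":0,"rz":0,"fingers":1}
    - {"x":0,"y":0,"z":-45,"rx":0,"ry":0,"rz":0,"fingers":1}
    - {"x":0,"y":0,"z":-80,"rx":0,"ry":0,"rz":0,"fingers":1}
    - {"x":0,"y":0,"z":-120,"rx":0,"ry":0,"rz":0,"fingers":1}
    - {"x":0,"y":10,"z":-150,"rx":0,"ry":0,"rz":0,"fingers":1}
    - {"x":0,"y":40,"z":-170,"rx":0,"ry":0,"rz":0,"fingers":1}
    - {"x":0,"y":80,"z":-170,"rx":0,"ry":0,"rz":0,"fingers":1}
    - {"x":0,"y":125,"z":-170,"rx":0,"ry":0,"rz":-0.01,"fingers":1}
    - {"x":2,"y":170,"z":-170,"rx":0,"ry":0,"rz":-0.02,"fingers":1}
    - {"x":4,"y":215,"z":-170,"rx":0,"ry":0,"rz":-0.033,"fingers":1}
    - {"x":6,"y":260,"z":-165,"rx":0,"ry":0,"rz":-0.033,"fingers":1}
    - {"x":9,"y":295,"z":-155,"rx":0,"ry":0,"rz":-0.033,"fingers":1}
    - {"x":11,"y":315,"z":-148,"rx":0,"ry":0,"rz":-0.033,"fingers":1}
    - {"x":11,"y":322,"z":-145,"rx":0,"ry":0,"rz":-0.033,"fingers":1}
    - {"x":11,"y":322,"z":-145,"rx":0,"ry":0,"rz":-0.033,"fingers":1}
    - {"x":11,"y":322,"z":-145,"rx":0,"ry":0,"rz":-0.033,"fingers":1}
    - {"x":11,"y":322,"z":-145,"rx":0,"ry":0,"rz":-0.033,"fingers":1}
    - {"x":11,"y":322,"z":-145,"rx":0,"ry":0,"rz":-0.033,"fingers":1}

```text
time_s: 7.62
tool_pos: [0.4905, -0.1193, 0.1647]
tool_rot: [180.0, -0.0, -7.7]
force: [0.8, -0.6, -1.4]
grip_width: 0.0338
grasp_force: 25.0
```

```bash
python3 - <<'E'
from h import *
c=snap('wrist','w4');snap('top','t4');snap('side','s4');o=sensors.get_obs();print(o['time_s'],o['tool_pos'],o['tool_rot'],o['force'],o['wrist_torque'],o['grip_width'],o['grasp_force'])
E
```

```text
7.775 [ 0.49030572 -0.11968119  0.16460667] [ 1.79994636e+02 -5.86309656e-03 -7.78621200e+00] [-0.34928927  0.09910608 -1.0931441 ] [0.05445338 0.03188815 0.00049084] 0.033597174575164396 24.956793831079267
```

View pics/w4.png

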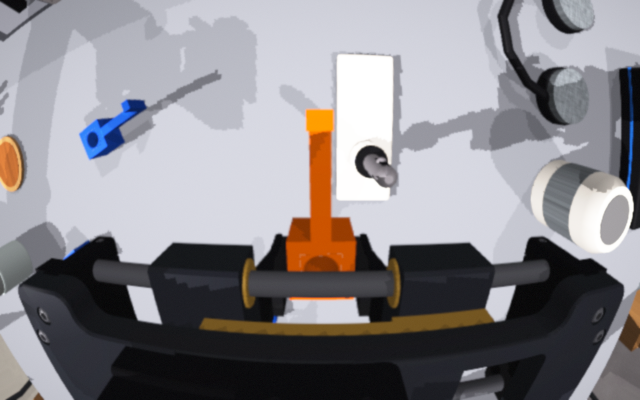

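The hanger is gripped upright, with its bore at about (322,263) and hook tip at about (319,120). The pole tip is near (384,178). I zoom in on these and mark the predicted positions.

```bash
python3 - <<'E'
from h import *
c=np.load('pics/w4.npz')
T=np.array([.4903,-.1197,.1646])
print('pole tip pred',wproj(c,[.520,-.1687,.124]), 'bore pred',wproj(c,T+[0,0,.0164]))
r,s=rect(c,(325,45,80,165),lambda im:im.min(2)>225,.010,wplane);print(r,s)
def crop(x,y,w,h,k): return cv2.resize(c['image'][y:y+h,x:x+w,::-1],(w*k,h*k),interpolation=cv2.INTER_CUBIC)
a=crop(345,140,60,60,6); b=crop(280,105,80,60,6);d=crop(280,210,80,60,6)
cv2.imwrite('pics/z4.png',np.vstack([np.hstack([a,np.zeros((360,120,3),np.uint8)]),d])[:, :480] if 0 else np.hstack([a,d])[:, :800])
m=cv2.inRange(cv2.cvtColor(c['image'],cv2.COLOR_RGB2HSV),(5,150,60),(25,255,255))
for v in(112,120,140,160,180,200,210,225,235,245,255):
    xs=np.nonzero(m[v,270:380])[0]+270;print(v,xs.min(),xs.max(),c['image'][v,321])
E
```

```text
pole tip pred (np.float64(388.5906211825375), np.float64(179.6361999943446)) bore pred (np.float64(320.44622661154733), np.float64(273.0049496155201))
((547.818115234375, -172.01446533203125), (56.032249450683594, 148.93727111816406), 82.2822494506836) [  11    9   57  147 6808]
112 306 332 [255 160   0]
120 307 332 [255 158   0]
140 310 330 [182  75   5]
160 310 330 [205  87   0]
180 310 330 [203  84   0]
200 311 330 [203  84   0]
210 311 330 [203  85   0]
225 291 350 [204  84   0]
235 289 352 [204  83   0]
245 285 356 [204  84   0]
255 286 355 [176  83  29]
```

View pics/z4.png

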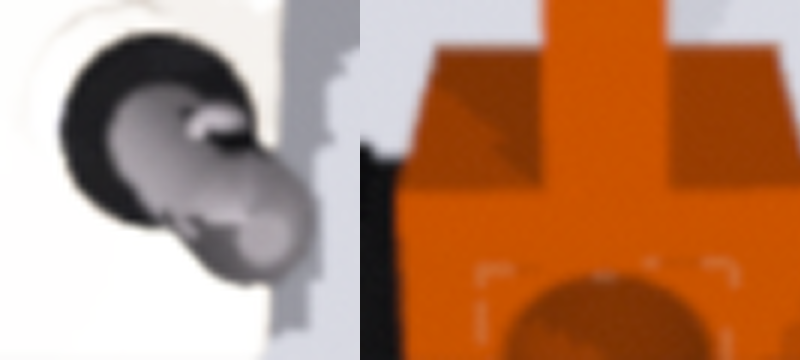

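The pole tip's flat end is at (389.2,179.2), within a pixel of the prediction. The top face's front edge is at v=241.2, the bore's near rim is at (321,255.8), and the ball at about (379,161) faces the long end.

```bash
python3 - <<'E'
from h import *
c=np.load('pics/w4.npz')
T=np.array([.4903,-.1197,.1646]);y=np.radians(-7.8);R=np.array([[np.cos(y),np.sin(y)],[np.sin(y),-np.cos(y)]]) # cols tool x,y
tip=wplane(c,389.2,179.2,.124);print('tip',tip)
for dz in(0,):
    for n,p,z in(('frontL',(286.7,241.2),.181),('frontR',(356.,241.2),.181),('rim',(321,255.8),.181),('armL',(310,200),.181),('armR',(331,200),.181),('armL2',(310,150),.181),('armR2',(331,150),.181),('hooktip',(319.5,120),.205)):
        print(n,(wplane(c,*p,z)[:2]-T[:2])@R*1000)
print('tip rel tool',(tip[:2]-T[:2])@R*1000)
E
```

```text
tip [ 0.52024025 -0.16913227  0.124     ]
frontL [ 17.61458347 -16.43134741]
frontR [17.63632073 17.2864054 ]
rim [9.80622396 0.26449238]
armL [38.46036801 -4.87630578]
armR [38.47016102  4.85045325]
armL2 [61.67732038 -4.72632187]
armR2 [61.68787505  4.64600107]
hooktip [75.58780486 -0.43002979]
tip rel tool [36.3719661  44.91155893]
```

Call:
drive_tool:
  moves:
    - {"x":10,"y":12,"z":0,"rx":0,"ry":0,"rz":0,"fingers":1}
    - {"x":20,"y":25,"z":0,"rx":0,"ry":0,"rz":0,"fingers":1}
    - {"x":30,"y":37,"z":0,"rx":0,"ry":0,"rz":0,"fingers":1}
    - {"x":35.6,"y":44.7,"z":0,"rx":0,"ry":0,"rz":0,"fingers":1}
    - {"x":35.6,"y":44.7,"z":0,"rx":0,"ry":0,"rz":0,"fingers":1}
    - {"x":35.6,"y":44.7,"z":0,"rx":0,"ry":0,"rz":0,"fingers":1}
    - {"x":35.6,"y":44.7,"z":0,"rx":0,"ry":0,"rz":0,"fingers":1}
    - {"x":35.6,"y":44.7,"z":0,"rx":0,"ry":0,"rz":0,"fingers":1}

```text
time_s: 8.78
tool_pos: [0.5194, -0.1686, 0.1647]
tool_rot: [180.0, -0.0, -7.8]
force: [-1.0, -0.1, 0.0]
grip_width: 0.0337
grasp_force: 25.0
```

```bash
python3 - <<'E'
from h import *
for i in range(2):
    snap('side','s5')
    o=sensors.get_obs();print(o['time_s'],o['tool_pos'],o['tool_rot'],o['force'],o['wrist_torque'])
E
```

```text
8.825 [ 0.51942178 -0.16868171  0.16467359] [ 1.79985795e+02 -1.13652759e-02 -7.77690393e+00] [ 0.16117794 -0.33989889 -0.94527939] [0.00349975 0.05127587 0.04020261]
8.875 [ 0.51939157 -0.16880395  0.1646575 ] [ 1.79983608e+02 -7.77431811e-03 -7.78308367e+00] [-0.76491336  0.40238916 -0.81957415] [-0.03264909  0.03522404 -0.00115185]
```

Call:
drive_tool:
  moves:
    - {"x":0,"y":0,"z":8,"rx":0,"ry":0,"rz":0,"fingers":1}
    - {"x":0,"y":0,"z":16,"rx":0,"ry":0,"rz":0,"fingers":1}
    - {"x":0,"y":0,"z":20,"rx":0,"ry":0,"rz":0,"fingers":1}
    - {"x":0,"y":0,"z":23,"rx":0,"ry":0,"rz":0,"fingers":1}
    - {"x":0,"y":0,"z":26,"rx":0,"ry":0,"rz":0,"fingers":1}
    - {"x":0,"y":0,"z":26,"rx":0,"ry":0,"rz":0,"fingers":1}

```text
time_s: 9.62
tool_pos: [0.5194, -0.169, 0.1384]
tool_rot: [180.0, 0.0, -7.8]
force: [-0.4, -0.0, -0.3]
grip_width: 0.0335
grasp_force: 25.0
```

Call:
drive_tool:
  moves:
    - {"x":0,"y":0,"z":1.5,"rx":0,"ry":0,"rz":0,"fingers":1}
    - {"x":0,"y":0,"z":3,"rx":0,"ry":0,"rz":0,"fingers":1}
    - {"x":0,"y":0,"z":4.5,"rx":0,"ry":0,"rz":0,"fingers":1}
    - {"x":0,"y":0,"z":6,"rx":0,"ry":0,"rz":0,"fingers":1}
    - {"x":0,"y":0,"z":6,"rx":0,"ry":0,"rz":0,"fingers":1}

```text
time_s: 10.25
tool_pos: [0.5195, -0.1687, 0.1324]
tool_rot: [-180.0, -0.0, -7.8]
force: [0.4, 0.7, -1.1]
grip_width: 0.0341
grasp_force: 25.0
```

Call:
drive_tool:
  moves:
    - {"x":0,"y":0,"z":2,"rx":0,"ry":0,"rz":0,"fingers":1}
    - {"x":0,"y":0,"z":4,"rx":0,"ry":0,"rz":0,"fingers":1}
    - {"x":0,"y":0,"z":6,"rx":0,"ry":0,"rz":0,"fingers":1}
    - {"x":0,"y":0,"z":8,"rx":0,"ry":0,"rz":0,"fingers":1}
    - {"x":0,"y":0,"z":10,"rx":0,"ry":0,"rz":0,"fingers":1}

```text
time_s: 10.88
tool_pos: [0.5196, -0.1687, 0.1225]
tool_rot: [-180.0, -0.0, -7.8]
force: [0.6, 3.2, 0.6]
grip_width: 0.0338
grasp_force: 25.0
```

Call:
drive_tool:
  moves:
    - {"x":0,"y":0,"z":2,"rx":0,"ry":0,"rz":0,"fingers":1}
    - {"x":0,"y":0,"z":4,"rx":0,"ry":0,"rz":0,"fingers":1}
    - {"x":0,"y":0,"z":5,"rx":0,"ry":0,"rz":0,"fingers":1}

```text
time_s: 11.25
tool_pos: [0.52, -0.1687, 0.118]
tool_rot: [-180.0, -0.1, -7.8]
force: [1.0, 2.8, 5.5]
grip_width: 0.0339
grasp_force: 25.0
```

Call:
drive_tool:
  moves:
    - {"x":0,"y":0,"z":2,"rx":0,"ry":0,"rz":0,"fingers":1}
    - {"x":0,"y":0,"z":4,"rx":0,"ry":0,"rz":0,"fingers":1}
    - {"x":0,"y":0,"z":5,"rx":0,"ry":0,"rz":0,"fingers":1}

```text
time_s: 11.62
tool_pos: [0.5203, -0.1686, 0.113]
tool_rot: [-180.0, -0.1, -7.8]
force: [2.2, 4.2, 4.5]
grip_width: 0.0338
grasp_force: 25.0
```

Call:
drive_tool:
  moves:
    - {"x":0,"y":0,"z":1,"rx":0,"ry":0,"rz":0,"fingers":1}
    - {"x":0,"y":0,"z":2,"rx":0,"ry":0,"rz":0,"fingers":1}

```text
time_s: 11.88
tool_pos: [0.5202, -0.1687, 0.1107]
tool_rot: [-180.0, -0.1, -7.8]
force: [3.8, 3.5, 2.8]
grip_width: 0.0336
grasp_force: 25.0
```

Call:
drive_tool:
  moves:
    - {"x":0,"y":0,"z":1,"rx":0,"ry":0,"rz":0,"fingers":1}
    - {"x":0,"y":0,"z":2,"rx":0,"ry":0,"rz":0,"fingers":1}

```text
time_s: 12.12
tool_pos: [0.5201, -0.1687, 0.1087]
tool_rot: [-180.0, -0.1, -7.8]
force: [3.7, 4.9, 4.0]
grip_width: 0.0339
grasp_force: 25.0
```

Call:
drive_tool:
  moves:
    - {"x":0,"y":0,"z":1,"rx":0,"ry":0,"rz":0,"fingers":1}
    - {"x":0,"y":0,"z":2,"rx":0,"ry":0,"rz":0,"fingers":1}

```text
time_s: 12.38
tool_pos: [0.5201, -0.1687, 0.1067]
tool_rot: [-180.0, -0.1, -7.8]
force: [4.0, 5.0, 3.7]
grip_width: 0.0341
grasp_force: 25.0
```

Call:
drive_tool:
  moves:
    - {"x":0.3,"y":-0.5,"z":0,"rx":0,"ry":0,"rz":0,"fingers":1}
    - {"x":0.3,"y":-0.5,"z":2,"rx":0,"ry":0,"rz":0,"fingers":1}
    - {"x":0.3,"y":-0.5,"z":4,"rx":0,"ry":0,"rz":0,"fingers":1}
    - {"x":0.3,"y":-0.5,"z":6,"rx":0,"ry":0,"rz":0,"fingers":1}

```text
time_s: 12.88
tool_pos: [0.5201, -0.1686, 0.1005]
tool_rot: [180.0, -0.0, -7.8]
force: [2.9, 2.9, 2.6]
grip_width: 0.0338
grasp_force: 25.0
```

Call:
drive_tool:
  moves:
    - {"x":0,"y":0,"z":1.5,"rx":0,"ry":0,"rz":0,"fingers":1}
    - {"x":0,"y":0,"z":3,"rx":0,"ry":0,"rz":0,"fingers":1}
    - {"x":0,"y":0,"z":4.5,"rx":0,"ry":0,"rz":0,"fingers":1}
    - {"x":0,"y":0,"z":6,"rx":0,"ry":0,"rz":0,"fingers":1}

```text
time_s: 13.38
tool_pos: [0.5201, -0.1687, 0.0945]
tool_rot: [180.0, -0.0, -7.8]
force: [3.9, 3.5, 3.3]
grip_width: 0.0337
grasp_force: 25.0
```

Call:
drive_tool:
  moves:
    - {"x":0,"y":0,"z":1.5,"rx":0,"ry":0,"rz":0,"fingers":1}
    - {"x":0,"y":0,"z":3,"rx":0,"ry":0,"rz":0,"fingers":1}
    - {"x":0,"y":0,"z":4.5,"rx":0,"ry":0,"rz":0,"fingers":1}
    - {"x":0,"y":0,"z":6,"rx":0,"ry":0,"rz":0,"fingers":1}

```text
time_s: 13.88
tool_pos: [0.52, -0.1687, 0.0885]
tool_rot: [180.0, -0.0, -7.8]
force: [3.9, 3.5, 2.7]
grip_width: 0.0341
grasp_force: 25.0
```

Call:
drive_tool:
  moves:
    - {"x":0,"y":-0.4,"z":1,"rx":0,"ry":0,"rz":0,"fingers":1}
    - {"x":0,"y":-0.4,"z":2,"rx":0,"ry":0,"rz":0,"fingers":1}
    - {"x":0,"y":-0.4,"z":3,"rx":0,"ry":0,"rz":0,"fingers":1}

```text
time_s: 14.25
tool_pos: [0.52, -0.1687, 0.0855]
tool_rot: [180.0, -0.0, -7.8]
force: [4.8, 0.6, 0.9]
grip_width: 0.0339
grasp_force: 25.0
```

Call:
drive_tool:
  moves:
    - {"x":0,"y":0,"z":1,"rx":0,"ry":0,"rz":0,"fingers":1}
    - {"x":0,"y":0,"z":2,"rx":0,"ry":0,"rz":0,"fingers":1}

```text
time_s: 14.5
tool_pos: [0.52, -0.1687, 0.0835]
tool_rot: [180.0, -0.0, -7.8]
force: [5.9, 0.2, 1.2]
grip_width: 0.0337
grasp_force: 25.0
```

Call:
drive_tool:
  moves:
    - {"x":0,"y":0,"z":1,"rx":0,"ry":0,"rz":0,"fingers":1}
    - {"x":0,"y":0,"z":1,"rx":0,"ry":0,"rz":0,"fingers":1}

```text
time_s: 14.75
tool_pos: [0.5199, -0.1687, 0.0823]
tool_rot: [180.0, -0.0, -7.8]
force: [5.2, 1.3, -0.8]
grip_width: 0.0334
grasp_force: 25.0
```

Call:
drive_tool:
  moves:
    - {"x":0,"y":0,"z":1,"rx":0,"ry":0,"rz":0,"fingers":1}
    - {"x":0,"y":0,"z":1,"rx":0,"ry":0,"rz":0,"fingers":1}

```text
time_s: 15.0
tool_pos: [0.5199, -0.1686, 0.0812]
tool_rot: [180.0, -0.0, -7.8]
force: [5.3, 1.0, -0.5]
grip_width: 0.0338
grasp_force: 25.0
```

Call:
drive_tool:
  moves:
    - {"x":0,"y":0,"z":1,"rx":0,"ry":0,"rz":0,"fingers":1}
    - {"x":0,"y":0,"z":1,"rx":0,"ry":0,"rz":0,"fingers":1}

```text
time_s: 15.25
tool_pos: [0.5197, -0.1686, 0.08]
tool_rot: [180.0, 0.0, -7.8]
force: [5.6, 1.7, -3.1]
grip_width: 0.0337
grasp_force: 25.0
```

Call:
drive_tool:
  moves:
    - {"x":0,"y":0,"z":0.5,"rx":0,"ry":0,"rz":0,"fingers":1}
    - {"x":0,"y":0,"z":0.5,"rx":0,"ry":0,"rz":0,"fingers":1}

```text
time_s: 15.5
tool_pos: [0.5196, -0.1686, 0.0794]
tool_rot: [180.0, 0.0, -7.8]
force: [6.1, 1.2, -0.9]
grip_width: 0.0341
grasp_force: 25.0
```

Call:
drive_tool:
  moves:
    - {"x":0,"y":0,"z":0.5,"rx":0,"ry":0,"rz":0,"fingers":1}
    - {"x":0,"y":0,"z":0.5,"rx":0,"ry":0,"rz":0,"fingers":1}

```text
time_s: 15.75
tool_pos: [0.5195, -0.1686, 0.0788]
tool_rot: [180.0, 0.0, -7.8]
force: [5.3, 1.3, -2.1]
grip_width: 0.0337
grasp_force: 25.0
```

Call:
drive_tool:
  moves:
    - {"x":0,"y":0,"z":0.5,"rx":0,"ry":0,"rz":0,"fingers":1}
    - {"x":0,"y":0,"z":0.5,"rx":0,"ry":0,"rz":0,"fingers":1}

```text
time_s: 16.0
tool_pos: [0.5193, -0.1685, 0.0781]
tool_rot: [180.0, 0.0, -7.8]
force: [4.7, 1.6, -3.5]
grip_width: 0.034
grasp_force: 25.0
```

Call:
drive_tool:
  moves:
    - {"x":0,"y":0,"z":0.5,"rx":0,"ry":0,"rz":0,"fingers":1}
    - {"x":0,"y":0,"z":0.5,"rx":0,"ry":0,"rz":0,"fingers":1}

```text
time_s: 16.25
tool_pos: [0.5192, -0.1684, 0.0775]
tool_rot: [180.0, 0.1, -7.8]
force: [5.4, 1.0, -3.1]
grip_width: 0.0337
grasp_force: 25.0
```

Call:
drive_tool:
  moves:
    - {"x":0,"y":0,"z":0.5,"rx":0,"ry":0,"rz":0,"fingers":1}
    - {"x":0,"y":0,"z":0.5,"rx":0,"ry":0,"rz":0,"fingers":1}

```text
time_s: 16.5
tool_pos: [0.5192, -0.1684, 0.0772]
tool_rot: [180.0, 0.1, -7.8]
force: [4.2, -0.2, -4.1]
grip_width: 0.0342
grasp_force: 25.0
```

Call:
drive_tool:
  moves:
    - {"x":0,"y":0,"z":0.5,"rx":0,"ry":0,"rz":0,"fingers":1}
    - {"x":0,"y":0,"z":0.5,"rx":0,"ry":0,"rz":0,"fingers":1}

```text
time_s: 16.75
tool_pos: [0.5192, -0.1684, 0.0771]
tool_rot: [180.0, 0.1, -7.8]
force: [3.5, 1.3, -3.2]
grip_width: 0.0339
grasp_force: 25.0
```

```bash
python3 - <<'E'
from h import *
a=snap('side','s6');b=snap('wrist','w6')
o=sensors.get_obs();print(o['time_s'],o['tool_pos'],o['tool_rot'],o['force'],o['wrist_torque'])
k=5;i=cv2.resize(a['image'][125:225,290:400,::-1],None,fx=k,fy=k,interpolation=cv2.INTER_CUBIC)
cv2.imwrite('pics/z6.png',i)
E
```

```text
16.85 [ 0.51920916 -0.1683136   0.07714559] [ 1.79982068e+02  7.55152238e-02 -7.81111859e+00] [ 3.51120171 -0.12161879 -3.52630214] [ 0.14673512 -0.62519607 -0.02807289]
```

View pics/z6.png

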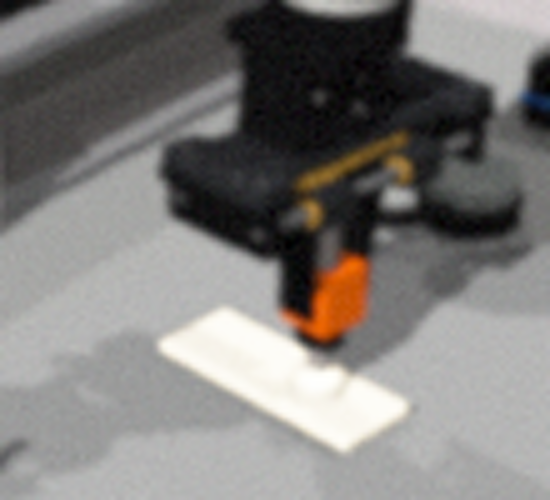

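The sleeve's underside now meets the black stop at about (318,340). The height has also levelled off at 0.077 m while the ball pushes the sleeve down, so it has clicked and landed. I open the fingers and retreat straight up.

Call:
drive_tool:
  moves:
    - {"x":0,"y":0,"z":0,"rx":0,"ry":0,"rz":0,"fingers":0.1}
    - {"x":0,"y":0,"z":0,"rx":0,"ry":0,"rz":0,"fingers":-0.2}
    - {"x":0,"y":0,"z":0,"rx":0,"ry":0,"rz":0,"fingers":-0.4}
    - {"x":0,"y":0,"z":0,"rx":0,"ry":0,"rz":0,"fingers":-0.4}
    - {"x":0,"y":0,"z":0,"rx":0,"ry":0,"rz":0,"fingers":-0.4}

```text
time_s: 17.48
tool_pos: [0.5198, -0.1682, 0.0776]
tool_rot: [180.0, 0.0, -7.8]
force: [0.7, 0.5, -0.6]
grip_width: 0.0601
grasp_force: 0.0
```

Call:
drive_tool:
  moves:
    - {"x":0,"y":0,"z":-5,"rx":0,"ry":0,"rz":0,"fingers":-0.4}
    - {"x":0,"y":0,"z":-20,"rx":0,"ry":0,"rz":0,"fingers":-0.4}
    - {"x":0,"y":0,"z":-50,"rx":0,"ry":0,"rz":0,"fingers":-0.4}
    - {"x":0,"y":0,"z":-90,"rx":0,"ry":0,"rz":0,"fingers":-0.4}
    - {"x":0,"y":0,"z":-130,"rx":0,"ry":0,"rz":0,"fingers":-0.4}
    - {"x":-20,"y":0,"z":-160,"rx":0,"ry":0,"rz":0,"fingers":-0.4}
    - {"x":-40,"y":0,"z":-170,"rx":0,"ry":0,"rz":0,"fingers":-0.4}
    - {"x":-40,"y":0,"z":-170,"rx":0,"ry":0,"rz":0,"fingers":-0.4}
    - {"x":-40,"y":0,"z":-170,"rx":0,"ry":0,"rz":0,"fingers":-0.4}
    - {"x":-40,"y":0,"z":-170,"rx":0,"ry":0,"rz":0,"fingers":-0.4}

```text
time_s: 18.73
tool_pos: [0.4804, -0.1625, 0.2469]
tool_rot: [-180.0, 0.1, -7.8]
force: [0.1, 1.1, -0.8]
grip_width: 0.0609
grasp_force: 0.0
```

```bash
python3 - <<'E'
from h import *
a=snap('side','s7');b=snap('wrist','w7')
f=lambda c,x,y,w,h,k:cv2.resize(c['image'][y:y+h,x:x+w,::-1],(w*k,h*k),interpolation=cv2.INTER_CUBIC)
cv2.imwrite('pics/z7.png',np.hstack([f(a,315,150,65,80,6),f(b,280,60,65,80,6)[:480]]) if 0 else np.hstack([f(a,315,150,65,80,6),f(b,270,90,65,80,6)]))
for z in(0.046,.0575,.124):print(z,wproj(b,[.520,-.1687,z]))
E
```

```text
0.046 (np.float64(320.8387175600836), np.float64(146.28970911045622))
0.0575 (np.float64(320.8448659815909), np.float64(147.3855568444613))
0.124 (np.float64(320.89018728298754), np.float64(155.47913710858273))
```

View pics/z7.png

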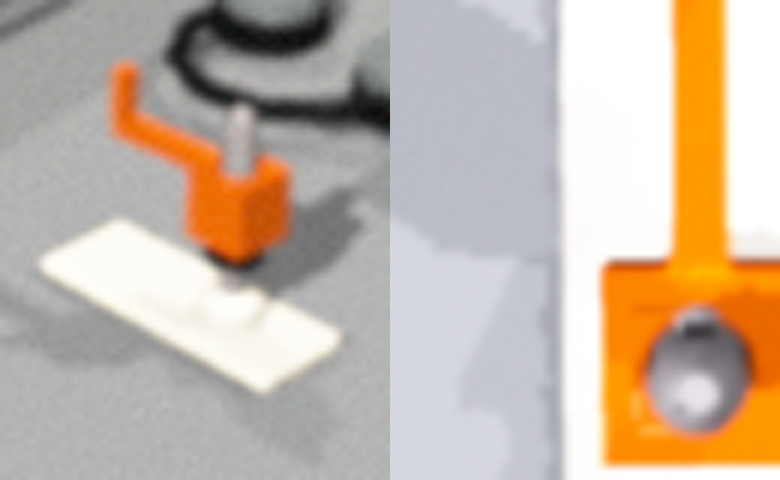

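The sleeve sits on the black stop at about (235,255) in the zoom. The ball shows out above it at about (695,318), and the hook points along the long end of the foot. I hand the job in.

```bash
python3 -c "
from cell import workorder
print(workorder.sign_off())"
```

```text
the job is handed in; nothing more can be done
None
```

The orange hanger is clicked home on the black stop with its hook over the long end of the foot. The gripper has let go and is clear, and the job was handed in at about 19 s; the hand-in gave no verdict.

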